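# Release the sharpening wheel with the forked key

## Task

Free the wheel of the knife sharpener for washing: take the wooden key with the forked end, set its prongs over the spring bar between the sharpener's cheek and the brass collar, and push the collar back against its spring until the wheel rolls down into the front of its channel. Then let the bar spring home and put the key down on the worktop, off the sharpener. Do not touch the wheel or the spring bar with the gripper itself.

Things in the scene. Friction and masses are not known exactly. Their poses are not given: they have to be found in the camera images.
- fork_key: forked wooden key, loose, upright on two prongs; 50 (x) x 24 (y) x 127 (z) mm, 90 g. Origin: centre of its underside. Prongs 13 mm wide, 42 mm long, apart along x; the 24 mm gap is open along y and below. Shoulder 50 mm wide to 68 mm height, then a handle 34 (x) x 24 (y) mm; grip it 95 mm up, across the 24 mm. A like key with one plain blade stands near by, not needed; their places may swap.
- sharpener: grey knife sharpener, fixed; x -107 to 63, y -43 to 157 mm, base 10 mm thick. Origin on the worktop below the spring bar, in the wheel's plane. -x: front of the channel (22 mm wide, floor falls 18 deg to the front, stop at x -98). y: along the bar, from wheel to spring. Bar axis x 0, 79 mm high; cheeks to y -23 and 23, 101 high at the bar; spring post y 113 to 150, 92 high.
- spring_bar (a joint): spring bar, 8 mm thick, along the sharpener's y. Value in m: 0 home (nose in the wheel's bore), grows towards +y to a stop at 0.024; spring 2 N at home, 4.4 N at the stop. At home the bare shank runs from y 23 mm to the brass collar, a disc of diameter 36 mm with faces at y 80 and 88. The wheel is free beyond 0.015; 0.020 held for about 1 s is good.
- wheel: terracotta-coloured sharpening wheel, loose, diameter 66, thickness 16, bore 16 mm, 150 g; origin at its centre, y along its axle. In the sharpener's frame it starts at x -4, 77 mm high (top 110), leaning on the bar's nose; freed, it rolls by itself to the front stop, centre at about x -65 mm, 58 mm high.
Mind the look-alikes: they are no part of the job. What is shaped like the fork_key but purple is not meant.

How it is judged:
By the outcome, as a careful person would: the job done as asked, in the order asked, and still so for the second after the job is handed in, with the robot touching nothing.
It also fails if it takes over 54 s, if anything falls off the work surface, if the arm or the gripper's body presses on something with over 40 N, if the wrist force passes 120 N, or if a joint passes its speed limit or range.

## Robot

A 7-joint arm with a two-finger parallel gripper is mounted at the origin on a cart in front of the work surface, level with it; the furniture and walls round the work are solid. World frame = base frame: x ahead of the robot, y to its left, z up, the work surface at z = 0. Lengths are in m, angles in rad, forces in N, time in s.
With the tool pointing down it reaches from about 0.425 to 0.925 m from the base axis. Payload 6.8 kg.
Tool frame: the origin (TCP) lies midway between the tips of the shut fingers; the grasp point (between the pads) lies 19 mm behind it (grip_point_offset is the distance from the TCP to the grasp point, in m); y points along the fingers, x is the direction in which the jaws open and shut, and the axes are right-handed (so a half turn about y gives the same grasp; the last joint's range is limited). The gripper opens to 85 mm and grips with 20 to 120 N. Pads are 22 mm wide; open, the fingers measure 114 mm over their backs; the gripper's body (76 mm by 85 mm) begins 54 mm behind the grasp point. The pads swing forward as they close: fully open they stand 13 mm farther back than shut.
Start: joints at [-1.237, 0.477, 0.022, 1.555, -0.011, 1.109, -0.083], TCP at [0.289, 0.61, 0.231] pointing down, gripper open.
Joint ranges: [-2.96, 2.96], [-0.34, 2.1], [-1.41, 1.46], [0.24, 2.44], [-1.37, 4.51], [0.17, 1.92], [-2.96, 2.96]. Speed limits (rad/s): [2.39, 2.39, 3.14, 3.14, 3.14, 3.14, 3.14].

## Interface

Orientations are given as a unit quaternion [w, x, y, z].
In Python, from station import get_obs, read_camera, hand_in, grip_point_offset gives the robot as it stands.
- The arm moves only by the tool play_rows, never from a script. Its argument "increments" is a list of rows, each a list of 2 entries, a list of its own where there are three numbers: the shift along the tool's x, y, z in m, then the turn, a rotation vector about the tool's x, y, z in degrees. In form: [[[tx, ty, tz], [ax, ay, az]], ...]. A call has 1 to 20 rows; each row shifts and turns the commanded pose from where the row before left it, along the tool's axes as they then stand; what a row does not reach is not made up. A row lasts 1/12 s, in which the tool goes at most 41.7 mm and 7.16 degrees, less where a joint would pass 70% of its speed; a pose out of reach is approached as far as the arm can. A call with a gripper value outside its range is refused whole. "gripper" is the finger opening in m, from 0 to 0.0854, set as the call begins (left out, the last holds). The fingers move at their own pace and stop on an object; "grip_force" is the grip in N (left out, the last holds). Time passes only in rows, so rows that do not move let the fingers close. It gives the time, the measured TCP pose, the force and the opening at its end, in the units of the state.
- get_obs(): the state, without advancing time (a new reading comes with each control period).
- read_camera(name): name is "scene" or "top"; returns a dict with "color" (480x640x3 uint8, red, green, blue), "range_z" (480x640 float32, m along the optical axis (not along the pixel's ray), 0 where there is no reading), "intrinsics" (3x3 intrinsics, pixels), "R" (3x3) and "t" (3): a world point X has camera coordinates R X + t. Camera axes: x right, y down, z forward; pixel columns grow to the right and rows downward; lengths in m; the calibration is good to about 2 mm. A picture is of the moment at which its call begins.
- hand_in(): hands the job in, once; it reports no verdict.
The state is a dict: "t": time; "q": joint angles; "joint_vel": joint speeds; "joint_torque": joint torques, N m; "eef_pos": TCP position; "tool_rot": TCP orientation; "contact_force": force on the tool from outside, world axes, zero at the start; "torque": the same for the moment, N m; "gripper_width": opening from 0.0 (shut) to 1.0 (fully open).
Only numpy, scipy, OpenCV 4.12 (cv2) and the standard library are available. Lean on these libraries where they do the work, as an engineer would, in place of code of your own. Each camera call takes 0.05 s, during which the arm holds its last target. There are 200 camera calls.

## Working session

There is one attempt and no reset: what is moved stays moved. The work goes in short steps, Python scripts to look and compute and a tool call to move; the robot and the scene stay as the last step left them, time stands still between calls to the robot, and variables do not carry over. Pictures are saved under pics/ and viewed, about 8 in all and at most 12, crops included, and the job is handed in when it is done.

Besides the shell and the picture viewer there is one more tool, called in YAML: its name, and indented under it one key for each argument. play_rows: Moves the arm, as the interface text tells. Its arguments: {"type":"object","properties":{"increments":{"type":"array","items":{"type":"array"}},"gripper":{"type":"number"},"grip_force":{"type":"number"}},"required":["increments"]}

```bash
mkdir -p pics
cat > h.py <<'E'
import numpy as np,cv2
from station import *
def cam(n,save=None):
    c=read_camera(n)
    if save: cv2.imwrite('pics/'+save,c['color'][:,:,::-1])
    return c
def pts(c):
    K=c['intrinsics'];z=c['range_z'];v,u=np.mgrid[0:480,0:640]
    P=np.stack([(u-K[0,2])/K[0,0]*z,(v-K[1,2])/K[1,1]*z,z],-1)
    return (P-c['t'])@c['R']
def proj(c,X):
    p=c['R']@np.array(X)+c['t'];p=c['intrinsics']@p;return p[:2]/p[2]
E
python3 - <<'E'
from h import *
o=get_obs();print({k:np.round(v,3) for k,v in o.items()},grip_point_offset)
for n in('scene','top'):
    c=cam(n,n+'0.png');np.savez('pics/'+n+'0.npz',**c);print(n,-c['R'].T@c['t'],c['R'][2],c['intrinsics'][0,0])
E
```

```text
{'t': np.float64(0.0), 'q': array([-1.237,  0.478,  0.022,  1.556, -0.011,  1.109, -0.083]), 'joint_vel': array([ 0.002,  0.001,  0.   , -0.   ,  0.001,  0.001,  0.   ]), 'joint_torque': array([ 0.0000e+00, -5.9646e+01,  1.6080e+00, -2.8119e+01,  1.3000e-02,
        9.0000e-03,  0.0000e+00]), 'eef_pos': array([0.288, 0.61 , 0.23 ]), 'tool_rot': array([-0.597,  0.598,  0.378, -0.379]), 'contact_force': array([ 0.573,  0.137, -0.585]), 'torque': array([-0.007,  0.043, -0.026]), 'gripper_width': np.float64(1.0)} 0.0187
scene [-0.42575221  0.62110733  0.66652688] [ 0.70905429 -0.48740104 -0.50959027] 539.514407510863
top [0.38180755 0.04024881 1.05726833] [ 0.06822187  0.02428459 -0.99737457] 499.1951919604036
```

View pics/scene0.png

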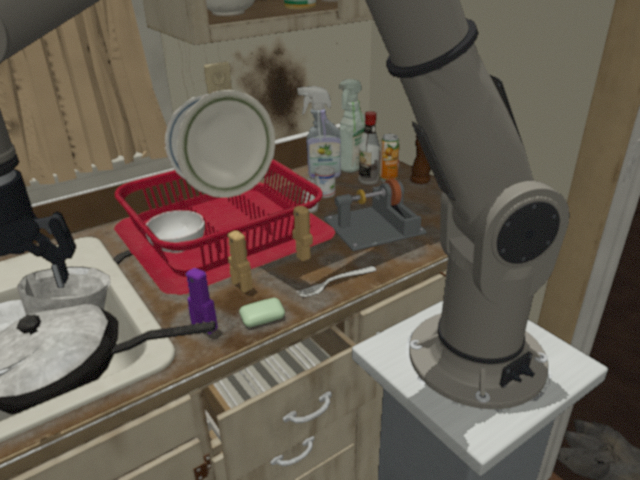

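View pics/top0.png

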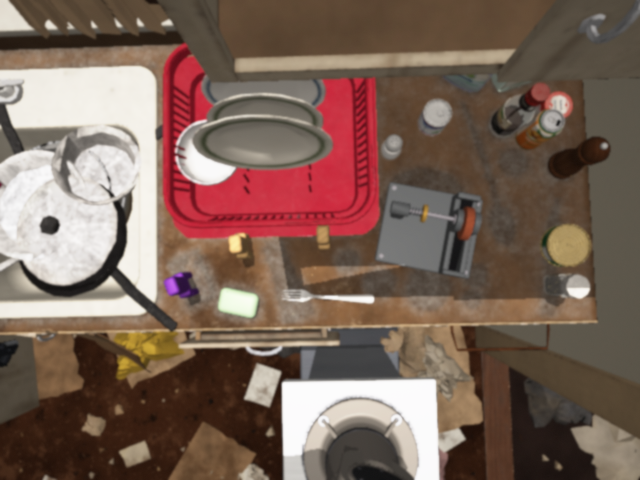

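Scene view: purple decoy at (200,300), wooden keys at (238,262) and (303,235), sharpener at (375,215). Top view: keys at (238,244) and (322,238), sharpener about (428,230) with wheel at (466,222) and collar at (425,213).

Run:
```python
from h import *
s=dict(np.load('pics/scene0.npz'));t=dict(np.load('pics/top0.npz'))
a=cv2.resize(s['color'][185:300,215:330],None,fx=3.5,fy=3.5,interpolation=cv2.INTER_CUBIC)
b=cv2.resize(t['color'][165:290,370:495],None,fx=3.2,fy=3.2,interpolation=cv2.INTER_CUBIC)
a=cv2.resize(a,(400,400));b=cv2.resize(b,(400,400))
k=cv2.resize(t['color'][215:270,215:345],(800,200*800//473),interpolation=cv2.INTER_CUBIC)[:200]
d=np.vstack([np.hstack([a,b]),cv2.resize(k,(800,200))]);cv2.imwrite('pics/crop.png',d[:,:,::-1])
P=pts(t);S=pts(s)
def rep(n,m,Q):
    q=Q[m];print(n,len(q),'med',np.round(np.median(q,0),4),'lo',np.round(np.percentile(q,3,0),4),'hi',np.round(np.percentile(q,97,0),4))
# sharpener base: grey points with z 5..16mm
hsv=cv2.cvtColor(t['color'],cv2.COLOR_RGB2HSV);box=np.zeros((480,640),bool);box[170:290,365:490]=1
m=box&(hsv[...,1]<60)&(abs(P[...,2]-.010)<.012)
cn=max(cv2.findContours((box&(hsv[...,1]<70)&(P[...,2]>-.01)).astype(np.uint8),0,1)[0],key=cv2.contourArea)
print('rect px',cv2.minAreaRect(cn))
rep('base',m,P)
r=cv2.minAreaRect(P[m][:,:2].astype(np.float32)*1000);print(r)
w=box&(hsv[...,0]<12)&(hsv[...,1]>130)&(P[...,2]>.05);rep('wheel',w,P)
g=box&(hsv[...,0]>15)&(hsv[...,0]<28)&(hsv[...,1]>110)&(P[...,2]>.06);rep('brass',g,P)
for n,(u,v) in dict(k1=(238,244),k2=(322,238)).items():
    bx=np.zeros((480,640),bool);bx[v-20:v+20,u-20:u+20]=1
    mm=bx&(P[...,2]>.115)&(P[...,2]<.14);rep(n,mm,P);print(cv2.minAreaRect(P[mm][:,:2].astype(np.float32)*1000))
    mm=bx&(P[...,2]>.055)&(P[...,2]<.08);rep(n+'sh',mm,P)
for n,(u,v) in dict(k1=(238,262),k2=(303,235)).items():
    bx=np.zeros((480,640),bool);bx[v-35:v+35,u-16:u+16]=1
    for lo,hi in((.01,.04),(.045,.065),(.08,.12)):
        mm=bx&(S[...,2]>lo)&(S[...,2]<hi)&(S[...,0]<.62);rep(n+str(lo),mm,S)
```

```text
rect px ((429.5, 230.5), (117.0, 109.0), 90.0)
base 5866 med [ 0.4471 -0.1322  0.0102] lo [ 0.3472 -0.2438 -0.0005] hi [ 0.5507 -0.0518  0.0151]
((463.4173278808594, -152.2076416015625), (246.41732788085938, 266.7948913574219), 85.31805419921875)
wheel 344 med [ 0.4625 -0.2125  0.1036] lo [ 0.4376 -0.2233  0.0731] hi [ 0.4952 -0.2022  0.1123]
brass 79 med [ 0.4869 -0.1327  0.0937] lo [ 0.4729 -0.138   0.0806] hi [ 0.5027 -0.128   0.0992]
k1 344 med [0.4436 0.2269 0.125 ] lo [0.4212 0.195  0.1169] hi [0.4727 0.2554 0.1303]
((445.978271484375, 225.34596252441406), (74.06185913085938, 53.33517837524414), 88.42729949951172)
k1sh 121 med [0.4246 0.2218 0.0672] lo [0.4116 0.2155 0.0569] hi [0.4596 0.2369 0.0767]
k2 494 med [0.4692 0.0645 0.123 ] lo [0.4355 0.0325 0.1174] hi [0.4803 0.0986 0.1299]
((456.40972900390625, 66.06395721435547), (73.8354263305664, 47.89469528198242), 88.48198699951172)
k2sh 62 med [0.4296 0.063  0.0676] lo [0.4255 0.0523 0.0625] hi [0.4711 0.0749 0.072 ]
k10.01 513 med [0.4692 0.2252 0.0241] lo [0.4066 0.125  0.0112] hi [0.5903 0.248  0.0382]
k10.045 214 med [0.4208 0.2349 0.0557] lo [0.4069 0.1673 0.0457] hi [0.4902 0.2432 0.0645]
k10.08 451 med [0.4312 0.2323 0.1028] lo [0.4149 0.1764 0.0825] hi [0.4806 0.2426 0.1191]
k20.01 386 med [0.4949 0.0561 0.0215] lo [ 0.4324 -0.0831  0.0103] hi [0.6121 0.0813 0.0384]
k20.045 219 med [0.446  0.0717 0.0559] lo [ 0.4197 -0.0164  0.0455] hi [0.6144 0.0788 0.0642]
k20.08 379 med [0.445  0.0722 0.1037] lo [0.4279 0.009  0.0822] hi [0.4811 0.0829 0.1193]
```

View pics/crop.png

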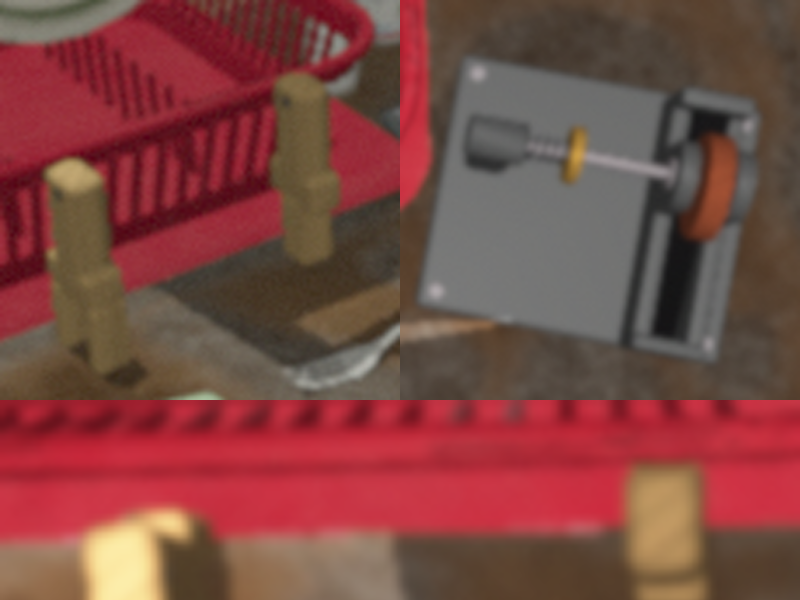

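Crop shows the left key (scene px about (238,262)) is the forked one, the right one has a plain blade. Now the poses of the key and the sharpener.

```bash
cat >> h.py <<'E'
def ray(c,u,v,z):
    d=c['R'].T@np.linalg.solve(c['intrinsics'],[u,v,1.]);o=-c['R'].T@c['t'];return o+d*(z-o[2])/d[2]
def keymask(c,ctr,r=.06):
    P=pts(c);h=cv2.cvtColor(c['color'],cv2.COLOR_RGB2HSV)
    m=(h[...,0]>10)&(h[...,0]<30)&(h[...,1]>60)&(h[...,2]>70)&(P[...,2]>.008)&(P[...,2]<.14)&(np.hypot(P[...,0]-ctr[0],P[...,1]-ctr[1])<r)
    return m,P
E
python3 - <<'E'
from h import *
s=dict(np.load('pics/scene0.npz'));t=dict(np.load('pics/top0.npz'))
f=lambda x,y:((x-400)/3.2+370,y/3.2+165)
C=[ray(t,*f(*p),.010) for p in((466,57),(418,302),(715,360))];print('corners',np.round(C,4))
d=C[0]-C[1];print('yaw x-axis',np.degrees(np.arctan2(d[1],d[0])),np.linalg.norm(d));d=C[1]-C[2];print(np.degrees(np.arctan2(-d[0],d[1])),np.linalg.norm(d))
for p in((587,157),(655,171)): print('shank',np.round(ray(t,*f(*p),.081),4))
# contour of base
h=cv2.cvtColor(t['color'],cv2.COLOR_RGB2HSV);print('hsv base',h[240,410],'wood',h[285,430],h[175,440])
L=cv2.cvtColor(t['color'],cv2.COLOR_RGB2LAB).astype(float)
m=(abs(L[...,2]-L[235:250,400:420,2].mean())<6)&(abs(L[...,1]-128)<6);m[:165]=0;m[295:]=0;m[:,:365]=0;m[:,500:]=0
m=cv2.morphologyEx(m.astype(np.uint8),cv2.MORPH_CLOSE,np.ones((9,9)));m=cv2.morphologyEx(m,cv2.MORPH_OPEN,np.ones((7,7)))
c=max(cv2.findContours(m,0,1)[0],key=cv2.contourArea)
G=np.array([ray(t,*q,.010)[:2] for q in c[:,0]],np.float32)*1000
print('base rect',cv2.minAreaRect(G))
# key
for n,c in(('t',t),('s',s)):
    m,P=keymask(c,(.436,.228),.05);
    mt=m&(P[...,2]>.12)
    mt=mt&(cv2.erode(m.astype(np.uint8),np.ones((2,2)))>0)
    v,u=np.nonzero(mt);R=np.array([ray(c,a,b,.127)[:2] for a,b in zip(u,v)],np.float32)*1000
    print(n,m.sum(),mt.sum(),R.mean(0),cv2.minAreaRect(R))
m,P=keymask(s,(.436,.228),.05)
m=cv2.erode(m.astype(np.uint8),np.ones((3,3)))>0
q=P[m&(P[...,2]<.117)]
# dense normals
for lo,hi in((.01,.04),(.045,.066),(.075,.115)):
    w=q[(q[:,2]>lo)&(q[:,2]<hi)][:,:2]*1000;print(lo,len(w),w.mean(0),cv2.minAreaRect(w.astype(np.float32)))
out=np.full((600,600,3),255,np.uint8)
for x,y,z in q: 
    cv2.circle(out,(int(300-(y-.228)*5000),int(300-(x-.436)*5000)),3,(int(z*2000),0,255-int(z*2000)),-1)
a=cv2.resize(s['color'][220:300,205:270],(487,600),interpolation=cv2.INTER_CUBIC)[:,:,::-1]
b=t['color'][225:270,215:265,::-1]
cv2.imwrite('pics/k.png',np.hstack([cv2.resize(out,(300,300)),cv2.resize(a,(243,300)),cv2.resize(b,(250,300),interpolation=cv2.INTER_CUBIC)]))
E
```

```text
corners [[ 0.5623 -0.0794  0.01  ]
 [ 0.4016 -0.043   0.01  ]
 [ 0.3596 -0.234   0.01  ]]
yaw x-axis -12.75486742618958 0.1647681996931558
-12.40435758831823 0.19562260996537018
shank [ 0.4864 -0.143   0.081 ]
shank [ 0.4768 -0.1839  0.081 ]
hsv base [ 30   2 118] wood [13 53 87] [13 67 80]
base rect ((443.8730773925781, -152.4321746826172), (204.26702880859375, 230.18605041503906), 79.4876480102539)
t 452 188 [435.11884 226.69519] ((434.9252624511719, 226.7405548095703), (31.671823501586914, 22.16342544555664), 6.476737022399902)
s 971 105 [424.829   233.71477] ((424.8155822753906, 233.54905700683594), (23.267227172851562, 39.00877380371094), 87.56813049316406)
0.01 180 [422.42112979 232.93936279] ((427.7215881347656, 230.79054260253906), (46.71523666381836, 22.026472091674805), 4.216652870178223)
0.045 119 [417.77495964 234.87836824] ((424.9073486328125, 238.40374755859375), (46.6296501159668, 18.36473274230957), 28.005388259887695)
0.075 233 [421.44543482 235.06806172] ((424.23309326171875, 236.27027893066406), (30.276227951049805, 16.62023162841797), 43.565765380859375)
```

View pics/k.png

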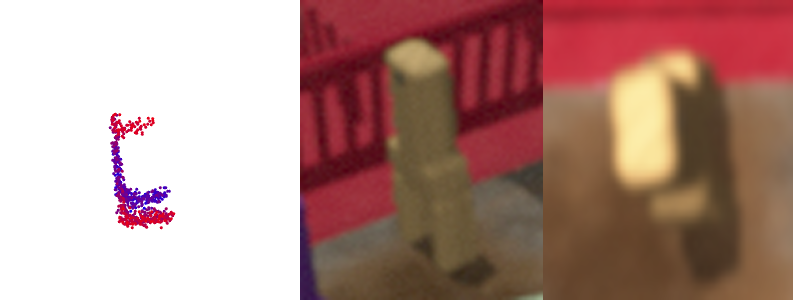

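Crop confirms: fork's prong gap faces +y (scene crop, left), long axis nearly along world x. Helper for moves now.

```bash
cat >> h.py <<'E'
from scipy.spatial.transform import Rotation as Ro
def plan(pos,jaw_deg):
    """tool y down, tool x (jaw) horizontal at jaw_deg (mod 180) in world"""
    o=get_obs();w,x,y,z=o['tool_rot'];R=Ro.from_quat([x,y,z,w]);best=None
    for k in(0,180):
        a=np.radians(jaw_deg+k);X=np.array([np.cos(a),np.sin(a),0]);Y=np.array([0,0,-1.]);T=np.stack([X,Y,np.cross(X,Y)],1)
        rv=(R.inv()*Ro.from_matrix(T)).as_rotvec(degrees=True)
        if best is None or np.linalg.norm(rv)<np.linalg.norm(best[0]): best=(rv,k)
    M=R.as_matrix();e=np.array(pos)-o['eef_pos']
    print('t %.2f pos'%o['t'],np.round(o['eef_pos'],4),'F',np.round(o['contact_force'],1),'grip %.3f'%o['gripper_width'],'q',np.round(o['q'],2))
    print('tool axes in world x,y,z:',np.round(M.T,3).tolist());print('shift mm (tool)',np.round(M.T@e*1000,1),'turn deg',np.round(best[0],2),'world d mm',np.round(e*1000,1))
E
python3 - <<'E'
from h import *
s=dict(np.load('pics/scene0.npz'));t=dict(np.load('pics/top0.npz'))
plan((.435,.2275,.20),95)
m,P=keymask(s,(.436,.228),.05);m=cv2.erode(m.astype(np.uint8),np.ones((3,3)))>0
q=P[m&(P[...,2]<.117)];q=q[(q[:,1]>.232)&(q[:,0]>.412)]
for _ in range(3):
    a=np.polyfit(q[:,0],q[:,1],1);r=q[:,1]-np.polyval(a,q[:,0]);q=q[abs(r)<.004]
print('face yaw',np.degrees(np.arctan(a[0])),len(q),'y at x=.435',np.polyval(a,.435),q[:,0].min(),q[:,0].max())
T=pts(t);h=cv2.cvtColor(t['color'],cv2.COLOR_RGB2HSV);b=(h[...,1]>180)&((h[...,0]<6)|(h[...,0]>170))&(T[...,0]<.5)&(T[...,1]>.1)&(T[...,1]<.33)
for lo in(0,.03,.06,.09,.12):
    k=b&(T[...,2]>lo)&(T[...,2]<lo+.03);print(lo,k.sum(),T[k][:,0].min() if k.any() else '')
E
```

```text
t 0.10 pos [0.2884 0.6097 0.2304] F [ 0.1  0.2 -0.2] grip 0.999 q [-1.24  0.48  0.02  1.56 -0.01  1.11 -0.08]
tool axes in world x,y,z: [[0.428, 0.904, -0.002], [-0.001, -0.002, -1.0], [-0.904, 0.428, -0.0]]
shift mm (tool) [-282.8   30.9 -296. ] turn deg [-2.000e-02 -3.031e+01 -1.000e-01] world d mm [ 146.6 -382.2  -30.4]
face yaw 7.077854647977604 288 y at x=.435 0.24081191099124596 0.4122428645969971 0.4503182823644015
0 1037 0.45605509517303733
0.03 229 0.4899735292416676
0.06 90 0.48558282738242314
0.09 370 0.4678317149371691
0.12 571 0.46816807552716033
```

play_rows:
  increments:
    - [[0, 0, 0], [0, -5.7, 0]]
    - [[0, 0, 0], [0, -5.7, 0]]
    - [[0, 0, 0], [0, -5.7, 0]]
    - [[0, 0, 0], [0, -5.7, 0]]
    - [[0, 0, 0], [0, -5.5, 0]]
    - [[0, 0, 0], [0, 0, 0]]
    - [[0, 0, 0], [0, 0, 0]]
  gripper: 0.06

```text
t: 0.68
eef_pos: [0.2886, 0.6099, 0.2309]
tool_rot: [0.488, -0.488, -0.512, 0.512]
contact_force: [0.2, -1.5, 0.7]
gripper_width: 0.7
```

Run:
```python
from h import *
plan((.434,.2277,.20),97)
t=dict(np.load('pics/top0.npz'));T=pts(t)
b=(T[...,0]<.49)&(T[...,0]>.455)&(T[...,1]>.15)&(T[...,1]<.30);h=cv2.cvtColor(t['color'],cv2.COLOR_RGB2HSV);b&=(h[...,1]>150)&((h[...,0]<6)|(h[...,0]>170))
print(np.percentile(T[b][:,2],[50,90,99,100]))
```

```text
t 0.68 pos [0.2886 0.6099 0.2309] F [ 0.2 -1.5  0.7] grip 0.700 q [-1.16  0.48 -0.08  1.55  0.04  1.11  0.36]
tool axes in world x,y,z: [[-0.049, 0.999, -0.001], [-0.0, -0.001, -1.0], [-0.999, -0.049, 0.001]]
shift mm (tool) [-388.9   31.  -126.4] turn deg [-0.03 -4.19 -0.03] world d mm [ 145.4 -382.2  -30.9]
[0.06256503 0.12268865 0.12536167 0.12798173]
```

play_rows:
  increments:
    - [[0, 0, 0], [0, -4.2, 0]]
    - [[-0.0331, 0, -0.0081], [0, 0, 0]]
    - [[-0.0331, 0, -0.0081], [0, 0, 0]]
    - [[-0.0331, 0, -0.0081], [0, 0, 0]]
    - [[-0.0331, 0, -0.0081], [0, 0, 0]]
    - [[-0.0331, 0, -0.0081], [0, 0, 0]]
    - [[-0.0331, 0, -0.0081], [0, 0, 0]]
    - [[-0.0331, 0, -0.0081], [0, 0, 0]]
    - [[-0.0331, 0, -0.0081], [0, 0, 0]]
    - [[-0.0331, 0, -0.0081], [0, 0, 0]]
    - [[-0.0331, 0, -0.0081], [0, 0, 0]]
    - [[-0.0331, 0, -0.0081], [0, 0, 0]]
    - [[-0.0331, 0, -0.0081], [0, 0, 0]]
    - [[0, 0, 0], [0, 0, 0]]
    - [[0, 0, 0], [0, 0, 0]]
    - [[0, 0, 0], [0, 0, 0]]

```text
t: 2.02
eef_pos: [0.4345, 0.2289, 0.2314]
tool_rot: [-0.468, 0.468, 0.53, -0.53]
contact_force: [0.3, 0.7, 0.6]
gripper_width: 0.701
```

Run:
```python
from h import *
plan((.434,.2277,.079),97)
c=cam('scene');cv2.imwrite('pics/a.png',cv2.resize(c['color'][130:330,130:370,::-1],(720,600),interpolation=cv2.INTER_CUBIC))
```

```text
t 2.02 pos [0.4345 0.2289 0.2314] F [0.3 0.7 0.6] grip 0.701 q [-0.65  0.17  0.04  1.99 -0.01  0.98  1.09]
tool axes in world x,y,z: [[-0.123, 0.992, 0.001], [-0.0, 0.001, -1.0], [-0.992, -0.123, 0.0]]
shift mm (tool) [ -1.2 152.4   0.6] turn deg [-0.    0.09  0.04] world d mm [  -0.5   -1.2 -152.4]
```

View pics/a.png

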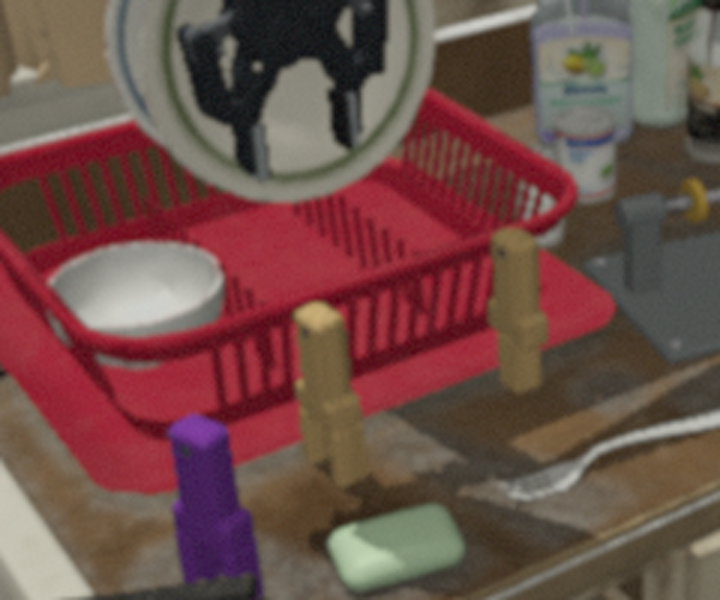

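Fingers (255,150) and (350,125) straddle the fork key (320,315) from above. Descending and gripping.

play_rows:
  increments:
    - [[-0.0012, 0.022, 0], [0, 0, 0]]
    - [[0, 0.022, 0], [0, 0, 0]]
    - [[0, 0.022, 0], [0, 0, 0]]
    - [[0, 0.022, 0], [0, 0, 0]]
    - [[0, 0.022, 0], [0, 0, 0]]
    - [[0, 0.022, 0], [0, 0, 0]]
    - [[0, 0.022, 0], [0, 0, 0]]
    - [[0, 0, 0], [0, 0, 0]]
    - [[0, 0, 0], [0, 0, 0]]

```text
t: 2.82
eef_pos: [0.4337, 0.228, 0.0766]
tool_rot: [0.468, -0.467, -0.53, 0.532]
contact_force: [-0.4, -0.6, 0.5]
gripper_width: 0.705
```

play_rows:
  increments:
    - [[0, 0, 0], [0, 0, 0]]
    - [[0, 0, 0], [0, 0, 0]]
    - [[0, 0, 0], [0, 0, 0]]
    - [[0, 0, 0], [0, 0, 0]]
    - [[0, 0, 0], [0, 0, 0]]
    - [[0, 0, 0], [0, 0, 0]]
    - [[0, 0, 0], [0, 0, 0]]
    - [[0, 0, 0], [0, 0, 0]]
    - [[0, 0, 0], [0, 0, 0]]
    - [[0, 0, 0], [0, 0, 0]]
  gripper: 0.015
  grip_force: 45

```text
t: 3.65
eef_pos: [0.4357, 0.2278, 0.0785]
tool_rot: [-0.468, 0.468, 0.531, -0.529]
contact_force: [-0.6, -0.1, 7.8]
gripper_width: 0.279
```

Run:
```python
from h import *
plan((.434,.2277,.230),77.4)
```

```text
t 3.65 pos [0.4357 0.2278 0.0785] F [-0.6 -0.1  7.8] grip 0.279 q [-0.64  0.39  0.03  2.12 -0.02  0.63  1.11]
tool axes in world x,y,z: [[-0.125, 0.992, 0.001], [0.002, 0.002, -1.0], [-0.992, -0.125, -0.002]]
shift mm (tool) [   0.3 -151.5    1.4] turn deg [ 0.1  19.78  0.1 ] world d mm [-1.700e+00 -1.000e-01  1.515e+02]
```

play_rows:
  increments:
    - [[0, -0.01, 0], [0, 0, 0]]
    - [[0, -0.02, 0], [0, 0, 0]]
    - [[0, -0.027, 0], [0, 0, 0]]
    - [[0, -0.027, 0], [0, 0, 0]]
    - [[0, -0.027, 0], [0, 0, 0]]
    - [[0, -0.027, 0], [0, 0, 0]]
    - [[0, -0.022, 0], [0, 0, 0]]
    - [[0, 0, 0], [0, 4, 0]]
    - [[0, 0, 0], [0, 4, 0]]
    - [[0, 0, 0], [0, 4, 0]]
    - [[0, 0, 0], [0, 4, 0]]
    - [[0, 0, 0], [0, 3.8, 0]]
    - [[0, 0, 0], [0, 0, 0]]
    - [[0, 0, 0], [0, 0, 0]]

```text
t: 4.82
eef_pos: [0.4347, 0.2269, 0.2377]
tool_rot: [-0.551, 0.551, 0.443, -0.443]
contact_force: [0.2, 0.2, -0.3]
gripper_width: 0.277
```

Run:
```python
from h import *
plan((.4811,-.1673,.238),77.4)
```

```text
t 4.82 pos [0.4347 0.2269 0.2377] F [ 0.2  0.2 -0.3] grip 0.277 q [-0.68  0.16  0.09  1.98 -0.02  0.99  0.76]
tool axes in world x,y,z: [[0.217, 0.976, 0.0], [0.0, 0.0, -1.0], [-0.976, 0.217, -0.0]]
shift mm (tool) [-3.747e+02 -3.000e-01 -1.307e+02] turn deg [0.   0.09 0.  ] world d mm [ 4.640e+01 -3.942e+02  3.000e-01]
```

play_rows:
  increments:
    - [[-0.0234, 0, -0.00817], [0, 0, 0]]
    - [[-0.0234, 0, -0.00817], [0, 0, 0]]
    - [[-0.0234, 0, -0.00817], [0, 0, 0]]
    - [[-0.0234, 0, -0.00817], [0, 0, 0]]
    - [[-0.0234, 0, -0.00817], [0, 0, 0]]
    - [[-0.0234, 0, -0.00817], [0, 0, 0]]
    - [[-0.0234, 0, -0.00817], [0, 0, 0]]
    - [[-0.0234, 0, -0.00817], [0, 0, 0]]
    - [[-0.0234, 0, -0.00817], [0, 0, 0]]
    - [[-0.0234, 0, -0.00817], [0, 0, 0]]
    - [[-0.0234, 0, -0.00817], [0, 0, 0]]
    - [[-0.0234, 0, -0.00817], [0, 0, 0]]
    - [[-0.0234, 0, -0.00817], [0, 0, 0]]
    - [[-0.0234, 0, -0.00817], [0, 0, 0]]
    - [[-0.0234, 0, -0.00817], [0, 0, 0]]
    - [[-0.0234, 0, -0.00817], [0, 0, 0]]
    - [[0, 0, 0], [0, 0, 0]]
    - [[0, 0, 0], [0, 0, 0]]
    - [[0, 0, 0], [0, 0, 0]]

```text
t: 6.4
eef_pos: [0.4805, -0.1662, 0.2372]
tool_rot: [0.552, -0.551, -0.442, 0.442]
contact_force: [-0.4, 0.7, -0.7]
gripper_width: 0.275
```

Run:
```python
from h import *
plan((.4811,-.1673,.150),77.4)
c=cam('scene');t=cam('top')
a=cv2.resize(c['color'][120:270,310:460,::-1],(400,400),interpolation=cv2.INTER_CUBIC)
b=cv2.resize(t['color'][165:290,370:495,::-1],(400,400),interpolation=cv2.INTER_CUBIC)
cv2.imwrite('pics/b.png',np.hstack([a,b]))
# wooden key in scene: extents; wheel/shank compare
m,P=keymask(c,(.4811,-.1673),.06);m&=P[...,2]>.0
q=pts(c);h=cv2.cvtColor(c['color'],cv2.COLOR_RGB2HSV)
m=(h[...,0]>10)&(h[...,0]<30)&(h[...,1]>60)&(np.hypot(q[...,0]-.481,q[...,1]+.167)<.06)&(q[...,2]>.12)
print(m.sum(),np.round(np.percentile(q[m],[1,3,10,50,90,97],axis=0),4).tolist())
```

```text
t 6.40 pos [ 0.4805 -0.1662  0.2372] F [-0.4  0.7 -0.7] grip 0.275 q [-0.14  0.2   0.41  1.96 -0.09  1.    1.66]
tool axes in world x,y,z: [[0.217, 0.976, 0.001], [-0.0, 0.001, -1.0], [-0.976, 0.217, 0.001]]
shift mm (tool) [-0.9 87.2 -0.9] turn deg [-0.03  0.06  0.03] world d mm [  0.6  -1.1 -87.2]
774 [[0.4509, -0.1736, 0.1624], [0.4519, -0.1714, 0.1647], [0.4538, -0.1683, 0.1722], [0.4632, -0.1583, 0.217], [0.4921, -0.1508, 0.2788], [0.4971, -0.1485, 0.2858]]
```

View pics/b.png

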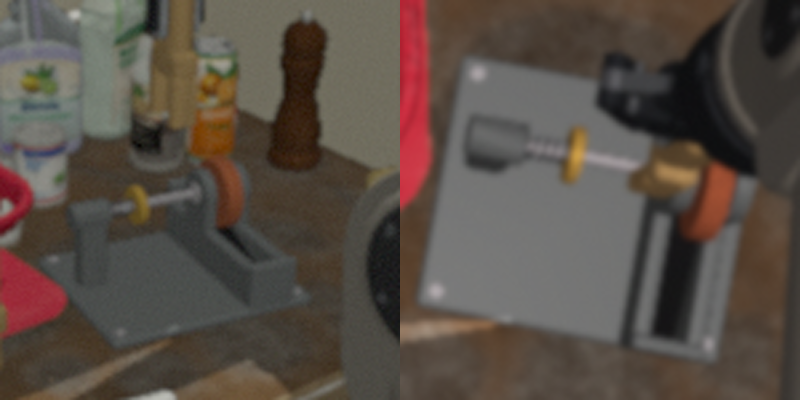

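Scene crop: key held above the shank (prong ends at (175,120)), collar at (138,205), wheel at (230,195). Top crop: prongs (660,170) lie on the bar line. Descend to just past the bar top and check the force.

play_rows:
  increments:
    - [[-0.001, 0.015, -0.002], [0, 0, 0]]
    - [[0, 0.015, 0], [0, 0, 0]]
    - [[0, 0.015, 0], [0, 0, 0]]
    - [[0, 0.015, 0], [0, 0, 0]]
    - [[0, 0.01, 0], [0, 0, 0]]
    - [[0, 0.004, 0], [0, 0, 0]]
    - [[0, 0.004, 0], [0, 0, 0]]
    - [[0, 0, 0], [0, 0, 0]]
    - [[0, 0, 0], [0, 0, 0]]
    - [[0, 0, 0], [0, 0, 0]]

```text
t: 7.33
eef_pos: [0.4829, -0.1683, 0.16]
tool_rot: [-0.552, 0.552, 0.442, -0.442]
contact_force: [0.0, -0.8, -0.2]
gripper_width: 0.274
```

Run:
```python
from h import *
plan((.482,-.1673,.1285),77.4)
c=cam('scene');t=cam('top')
a=cv2.resize(c['color'][150:230,330:430,::-1],(500,400),interpolation=cv2.INTER_CUBIC)
b=cv2.resize(t['color'][195:235,410:460,::-1],(300,240),interpolation=cv2.INTER_CUBIC)
b=np.vstack([b,np.zeros((160,300,3),np.uint8)])
cv2.imwrite('pics/c.png',np.hstack([a,b]))
```

```text
t 7.33 pos [ 0.4829 -0.1683  0.16  ] F [ 0.  -0.8 -0.2] grip 0.274 q [-0.11  0.31  0.39  2.03 -0.16  0.83  1.72]
tool axes in world x,y,z: [[0.218, 0.976, 0.0], [0.001, -0.0, -1.0], [-0.976, 0.218, -0.001]]
shift mm (tool) [ 0.8 31.5  1.2] turn deg [ 0.07 -0.01  0.01] world d mm [ -0.9   1.  -31.5]
```

View pics/c.png

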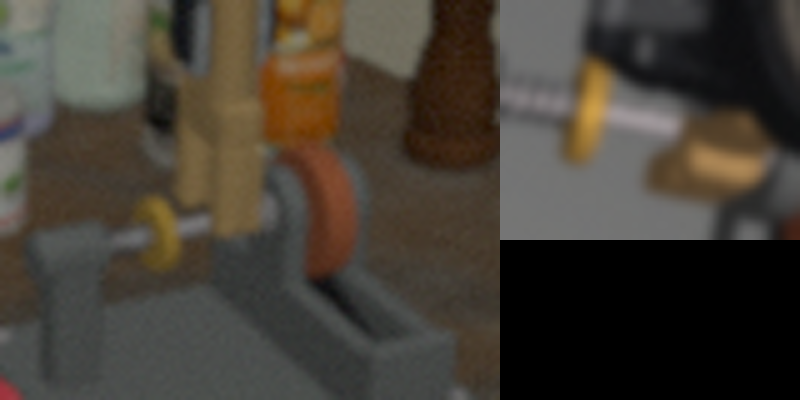

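Prongs at (193,190) behind and (237,220) before the shank, which enters the gap at (207,222); no force. Going down.

play_rows:
  increments:
    - [[0, 0.005, 0.001], [0, 0, 0]]
    - [[0, 0.005, 0], [0, 0, 0]]
    - [[0, 0.005, 0], [0, 0, 0]]
    - [[0, 0.006, 0], [0, 0, 0]]
    - [[0, 0.006, 0], [0, 0, 0]]
    - [[0, 0.004, 0], [0, 0, 0]]
    - [[0, 0, 0], [0, 0, 0]]
    - [[0, 0, 0], [0, 0, 0]]

```text
t: 8.1
eef_pos: [0.4812, -0.168, 0.1279]
tool_rot: [0.552, -0.552, -0.442, 0.442]
contact_force: [0.4, -0.9, -0.6]
gripper_width: 0.275
```

Run:
```python
from h import *
y=.0885
plan((.470+.2181*y,-.2171+.9759*y,.1285),77.4)
```

```text
t 8.10 pos [ 0.4812 -0.168   0.1279] F [ 0.4 -0.9 -0.6] grip 0.275 q [-0.09  0.36  0.37  2.06 -0.18  0.76  1.74]
tool axes in world x,y,z: [[0.218, 0.976, -0.0], [-0.001, 0.0, -1.0], [-0.976, 0.218, 0.001]]
shift mm (tool) [38.1 -0.6  0.2] turn deg [-0.05 -0.02 -0.01] world d mm [ 8.1 37.3  0.6]
```

play_rows:
  increments:
    - [[0.004, 0, 0], [0, 0, 0]]
    - [[0.004, 0, 0], [0, 0, 0]]
    - [[0.004, 0, 0], [0, 0, 0]]
    - [[0.004, 0, 0], [0, 0, 0]]
    - [[0.003, 0, 0], [0, 0, 0]]
    - [[0.003, 0, 0], [0, 0, 0]]
    - [[0.003, 0, 0], [0, 0, 0]]
    - [[0.003, 0, 0], [0, 0, 0]]
    - [[0.003, 0, 0], [0, 0, 0]]
    - [[0.003, 0, 0], [0, 0, 0]]
    - [[0.002, 0, 0], [0, 0, 0]]
    - [[0.002, 0, 0], [0, 0, 0]]
    - [[0, 0, 0], [0, 0, 0]]
    - [[0, 0, 0], [0, 0, 0]]
    - [[0, 0, 0], [0, 0, 0]]
    - [[0, 0, 0], [0, 0, 0]]

```text
t: 9.43
eef_pos: [0.4898, -0.1312, 0.1283]
tool_rot: [-0.552, 0.552, 0.442, -0.442]
contact_force: [-1.0, -4.2, 2.2]
gripper_width: 0.28
```

Run:
```python
from h import *
y=.0885
plan((.470+.2181*y,-.2171+.9759*y,.1285),77.4)
c=cam('scene');t=cam('top')
a=cv2.resize(c['color'][150:230,330:430,::-1],(500,400),interpolation=cv2.INTER_CUBIC)
b=cv2.resize(t['color'][190:240,390:490,::-1],(300,150),interpolation=cv2.INTER_CUBIC)
b=np.vstack([b,np.zeros((250,300,3),np.uint8)])
cv2.imwrite('pics/d.png',np.hstack([a,b]))
```

```text
t 9.43 pos [ 0.4898 -0.1312  0.1283] F [-1.  -4.2  2.2] grip 0.280 q [-0.16  0.35  0.36  2.07 -0.18  0.75  1.66]
tool axes in world x,y,z: [[0.219, 0.976, -0.0], [0.0, -0.0, -1.0], [-0.976, 0.219, -0.0]]
shift mm (tool) [ 0.3 -0.2  0.6] turn deg [ 0.01 -0.03 -0.01] world d mm [-0.5  0.4  0.2]
```

View pics/d.png

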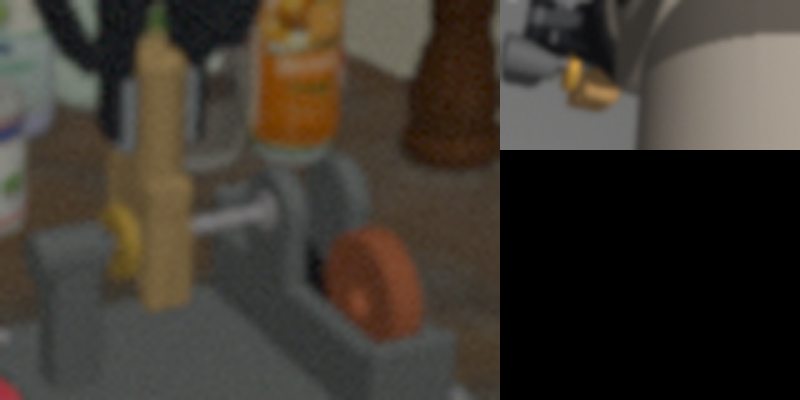

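The wheel (375,285) has rolled to the front; collar (122,240) is pressed back. I hold a little longer, then let the bar home and raise the key.

play_rows:
  increments:
    - [[0, 0, 0], [0, 0, 0]]
    - [[0, 0, 0], [0, 0, 0]]
    - [[0, 0, 0], [0, 0, 0]]
    - [[0, 0, 0], [0, 0, 0]]
    - [[0, 0, 0], [0, 0, 0]]
    - [[0, 0, 0], [0, 0, 0]]
    - [[0, 0, 0], [0, 0, 0]]
    - [[0, 0, 0], [0, 0, 0]]
    - [[0, 0, 0], [0, 0, 0]]
    - [[0, 0, 0], [0, 0, 0]]
    - [[0, 0, 0], [0, 0, 0]]
    - [[0, 0, 0], [0, 0, 0]]

```text
t: 10.53
eef_pos: [0.4898, -0.131, 0.1283]
tool_rot: [-0.552, 0.552, 0.442, -0.442]
contact_force: [0.1, -4.2, 0.8]
gripper_width: 0.279
```

play_rows:
  increments:
    - [[-0.002, 0, 0], [0, 0, 0]]
    - [[-0.002, 0, 0], [0, 0, 0]]
    - [[-0.002, 0, 0], [0, 0, 0]]
    - [[-0.003, 0, 0], [0, 0, 0]]
    - [[-0.003, 0, 0], [0, 0, 0]]
    - [[-0.003, 0, 0], [0, 0, 0]]
    - [[-0.003, 0, 0], [0, 0, 0]]
    - [[-0.003, 0, 0], [0, 0, 0]]
    - [[-0.003, 0, 0], [0, 0, 0]]
    - [[-0.003, 0, 0], [0, 0, 0]]
    - [[-0.003, 0, 0], [0, 0, 0]]
    - [[-0.003, 0, 0], [0, 0, 0]]
    - [[0, 0, 0], [0, 0, 0]]
    - [[0, 0, 0], [0, 0, 0]]

```text
t: 11.7
eef_pos: [0.4824, -0.1632, 0.1283]
tool_rot: [0.552, -0.552, -0.442, 0.442]
contact_force: [-0.6, 1.2, -1.2]
gripper_width: 0.275
```

Run:
```python
from h import *
plan((.4811,-.1673,.237),77.4)
```

```text
t 11.70 pos [ 0.4824 -0.1632  0.1283] F [-0.6  1.2 -1.2] grip 0.275 q [-0.1   0.35  0.37  2.06 -0.18  0.76  1.73]
tool axes in world x,y,z: [[0.219, 0.976, 0.0], [-0.0, 0.0, -1.0], [-0.976, 0.219, 0.0]]
shift mm (tool) [  -4.3 -108.7    0.4] turn deg [-0.01 -0.03  0.01] world d mm [ -1.3  -4.1 108.7]
```

play_rows:
  increments:
    - [[0, -0.006, 0], [0, 0, 0]]
    - [[0, -0.008, 0], [0, 0, 0]]
    - [[0, -0.01, 0], [0, 0, 0]]
    - [[0, -0.015, 0], [0, 0, 0]]
    - [[0, -0.02, 0], [0, 0, 0]]
    - [[0, -0.025, 0], [0, 0, 0]]
    - [[0, -0.025, 0], [0, 0, 0]]
    - [[0, 0, 0], [0, 0, 0]]
    - [[0, 0, 0], [0, 0, 0]]

```text
t: 12.45
eef_pos: [0.4837, -0.1633, 0.2396]
tool_rot: [-0.551, 0.553, 0.443, -0.441]
contact_force: [-0.4, 1.4, -1.4]
gripper_width: 0.27
```

play_rows:
  increments:
    - [[0.0232, 0, 0.00817], [0, 0, 0]]
    - [[0.0232, 0, 0.00817], [0, 0, 0]]
    - [[0.0232, 0, 0.00817], [0, 0, 0]]
    - [[0.0232, 0, 0.00817], [0, 0, 0]]
    - [[0.0232, 0, 0.00817], [0, 0, 0]]
    - [[0.0232, 0, 0.00817], [0, 0, 0]]
    - [[0.0232, 0, 0.00817], [0, 0, 0]]
    - [[0.0232, 0, 0.00817], [0, 0, 0]]
    - [[0.0232, 0, 0.00817], [0, 0, 0]]
    - [[0.0232, 0, 0.00817], [0, 0, 0]]
    - [[0.0232, 0, 0.00817], [0, 0, 0]]
    - [[0.0232, 0, 0.00817], [0, 0, 0]]
    - [[0.0232, 0, 0.00817], [0, 0, 0]]
    - [[0.0232, 0, 0.00817], [0, 0, 0]]
    - [[0.0232, 0, 0.00817], [0, 0, 0]]
    - [[0.0232, 0, 0.00817], [0, 0, 0]]
    - [[0, 0, 0], [0, 0, 0]]
    - [[0, 0, 0], [0, 0, 0]]

```text
t: 13.95
eef_pos: [0.435, 0.2287, 0.2365]
tool_rot: [0.551, -0.551, -0.442, 0.444]
contact_force: [-0.1, -0.5, -0.2]
gripper_width: 0.277
```

Run:
```python
from h import *
plan((.435,.2278,.0785),97)
c=cam('scene');t=cam('top')
a=cv2.resize(c['color'][110:310,180:430,::-1],(500,400),interpolation=cv2.INTER_CUBIC)
b=cv2.resize(t['color'][170:270,380:480,::-1],(300,300),interpolation=cv2.INTER_CUBIC)
b=np.vstack([b,np.zeros((100,300,3),np.uint8)])
cv2.imwrite('pics/e.png',np.hstack([a,b]))
```

```text
t 13.95 pos [0.435  0.2287 0.2365] F [-0.1 -0.5 -0.2] grip 0.277 q [-0.7   0.17  0.1   1.98 -0.02  0.99  0.76]
tool axes in world x,y,z: [[0.215, 0.977, -0.001], [-0.002, -0.001, -1.0], [-0.977, 0.215, 0.001]]
shift mm (tool) [ -0.7 158.   -0.4] turn deg [ -0.08 -19.43  -0.06] world d mm [  -0.    -0.9 -158. ]
```

View pics/e.png

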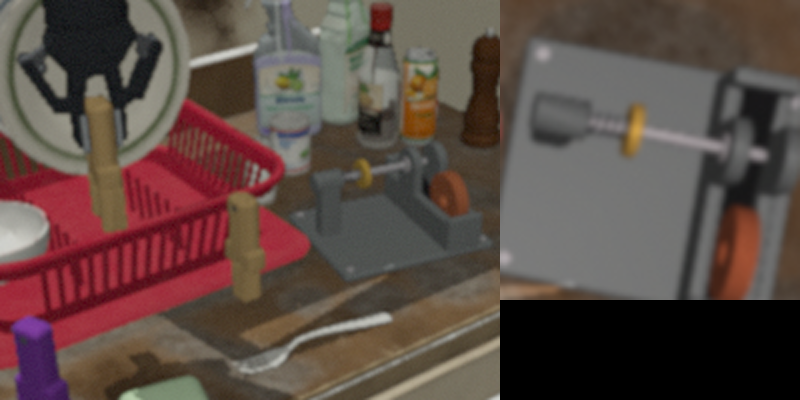

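Bar is home (top crop: collar (635,130), nose (760,155) across the empty channel), wheel at the front (737,245). Now set the key down at its old place.

play_rows:
  increments:
    - [[0, 0, 0], [0, -5, 0]]
    - [[0, 0, 0], [0, -5, 0]]
    - [[0, 0, 0], [0, -5, 0]]
    - [[0, 0, 0], [0, -4.4, 0]]
    - [[0, 0.025, 0], [0, 0, 0]]
    - [[0, 0.03, 0], [0, 0, 0]]
    - [[0, 0.03, 0], [0, 0, 0]]
    - [[0, 0.03, 0], [0, 0, 0]]
    - [[0, 0.02, 0], [0, 0, 0]]
    - [[0, 0.01, 0], [0, 0, 0]]
    - [[0, 0.005, 0], [0, 0, 0]]
    - [[0, 0.003, 0], [0, 0, 0]]
    - [[0, 0.002, 0], [0, 0, 0]]
    - [[0, 0, 0], [0, 0, 0]]
    - [[0, 0, 0], [0, 0, 0]]
    - [[0, 0, 0], [0, 0, 0]]

```text
t: 15.38
eef_pos: [0.4366, 0.228, 0.0832]
tool_rot: [-0.469, 0.47, 0.529, -0.528]
contact_force: [-0.5, 0.7, -1.7]
gripper_width: 0.273
```

play_rows:
  increments:
    - [[0, 0.001, 0], [0, 0, 0]]
    - [[0, 0.001, 0], [0, 0, 0]]
    - [[0, 0, 0], [0, 0, 0]]
    - [[0, 0, 0], [0, 0, 0]]

```text
t: 15.72
eef_pos: [0.436, 0.2277, 0.0803]
tool_rot: [0.47, -0.469, -0.529, 0.529]
contact_force: [-0.5, -0.3, -0.5]
gripper_width: 0.273
```

play_rows:
  increments:
    - [[0, 0.001, 0], [0, 0, 0]]
    - [[0, 0, 0], [0, 0, 0]]
    - [[0, 0, 0], [0, 0, 0]]

```text
t: 15.97
eef_pos: [0.4359, 0.2276, 0.0792]
tool_rot: [0.47, -0.469, -0.529, 0.529]
contact_force: [-0.0, -0.2, -0.6]
gripper_width: 0.275
```

play_rows:
  increments:
    - [[0, 0.001, 0], [0, 0, 0]]
    - [[0, 0, 0], [0, 0, 0]]
    - [[0, 0, 0], [0, 0, 0]]

```text
t: 16.22
eef_pos: [0.4361, 0.2278, 0.0785]
tool_rot: [-0.47, 0.47, 0.529, -0.529]
contact_force: [-0.9, -0.8, 2.3]
gripper_width: 0.275
```

Touching. One more millimetre, then a slow release.

play_rows:
  increments:
    - [[0, 0.0007, 0], [0, 0, 0]]
    - [[0, 0, 0], [0, 0, 0]]
    - [[0, 0, 0], [0, 0, 0]]

```text
t: 16.47
eef_pos: [0.4362, 0.2278, 0.0785]
tool_rot: [-0.47, 0.47, 0.529, -0.529]
contact_force: [-2.6, -1.1, 11.7]
gripper_width: 0.277
```

play_rows:
  increments:
    - [[0, 0, 0], [0, 0, 0]]
    - [[0, 0, 0], [0, 0, 0]]
    - [[0, 0, 0], [0, 0, 0]]
    - [[0, 0, 0], [0, 0, 0]]
    - [[0, 0, 0], [0, 0, 0]]
    - [[0, 0, 0], [0, 0, 0]]
  gripper: 0.055

```text
t: 16.97
eef_pos: [0.436, 0.2276, 0.0775]
tool_rot: [0.47, -0.47, -0.529, 0.529]
contact_force: [0.4, 0.2, -0.3]
gripper_width: 0.647
```

play_rows:
  increments:
    - [[0, -0.01, 0], [0, 0, 0]]
    - [[0, -0.02, 0], [0, 0, 0]]
    - [[0, -0.025, 0], [0, 0, 0]]
    - [[0, -0.025, 0], [0, 0, 0]]
    - [[0, -0.025, 0], [0, 0, 0]]
    - [[0, -0.025, 0], [0, 0, 0]]
    - [[0, -0.02, 0], [0, 0, 0]]
    - [[0, 0, 0], [0, 0, 0]]
    - [[0, 0, 0], [0, 0, 0]]
    - [[0, 0, 0], [0, 0, 0]]

```text
t: 17.8
eef_pos: [0.4356, 0.2274, 0.2274]
tool_rot: [0.47, -0.469, -0.529, 0.529]
contact_force: [-0.2, 0.0, -0.1]
gripper_width: 0.643
```

Run:
```python
from h import *
plan((.435,.2278,.23),97)
c=cam('scene')
cv2.imwrite('pics/f.png',cv2.resize(c['color'][110:310,180:430,::-1],(700,560),interpolation=cv2.INTER_CUBIC))
```

```text
t 17.80 pos [0.4356 0.2274 0.2274] F [-0.2  0.  -0.1] grip 0.643 q [-0.66  0.18  0.06  1.99 -0.01  0.97  1.09]
tool axes in world x,y,z: [[-0.118, 0.993, -0.0], [-0.0, -0.0, -1.0], [-0.993, -0.118, 0.0]]
shift mm (tool) [ 0.5 -2.6  0.5] turn deg [-0.03 -0.21 -0.01] world d mm [-0.6  0.4  2.6]
```

View pics/f.png

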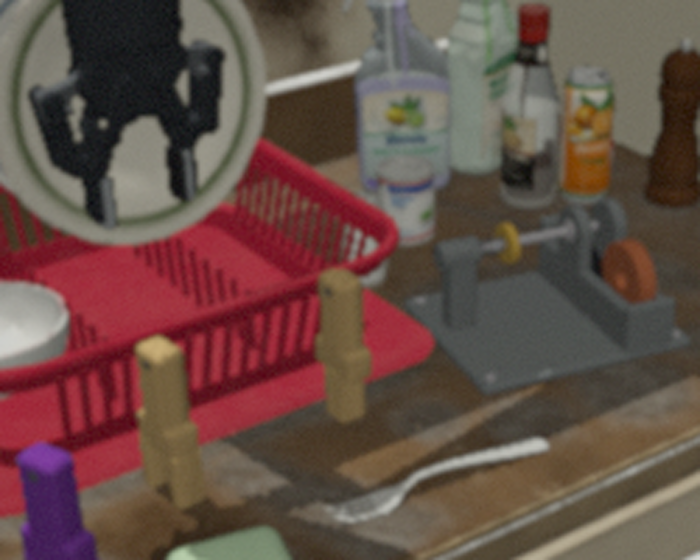

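The key stands upright at (170,420), the wheel is at the front (630,270), the collar is home (508,240) and the gripper is clear.

```bash
python3 -c "
from station import hand_in;print(hand_in())"
```

```text
the job is handed in; nothing more can be done
None
```

The wheel is free and sits at the front stop of its channel. The spring bar is back home, and the job was handed in at about 18 s.

- **What I did:** I gripped the forked key by its handle and lowered its prongs over the bare shank. I then pushed the collar back until the wheel rolled down, and held it there for over 1 s. After that I let the bar spring home, lifted the key clear and stood it back upright on the worktop where it came from.
- **Last checks:** The final picture shows the wheel at the front, the collar home, the key upright off the sharpener and the open gripper clear above it. In the picture before it, the bar's nose lies across the empty channel.
- **Forces:** While I held the collar, the wrist read about 4.2 N, which matches roughly 20 to 22 mm of bar travel. I did not measure the travel itself. The highest force I read was about 12 N, when I set the key down.
- **Disagreements:** The two cameras differed by about 2 mm on the key's position, within the calibration error. No check failed.

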